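# Fit the transport lock screw of a bench analyser

### The arm

A 6-joint arm with a two-finger parallel gripper is mounted at the origin on the work surface. World frame = base frame: x ahead of the robot, y to its left, z up, the work surface at z = 0. Lengths are in m, angles in rad, forces in N, time in s.
With the tool pointing down it reaches from about 0.25 to 0.775 m from the base axis. Payload 4 kg.
Tool frame: the origin (TCP) lies midway between the tips of the shut fingers; the grasp point (between the pads) lies 19 mm behind it; z points along the fingers, y is the direction in which the jaws open and shut (so a half turn about z gives the same grasp; the last joint's range is limited). The gripper opens to 94 mm and grips with 3 to 60 N. Pads are 16 mm wide; open, the fingers measure 119 mm over their backs; the gripper's body (75 mm by 177 mm) begins 78 mm behind the grasp point.
Start: joints at [1.239, 0.087, 1.371, -0, 1.684, -0.103], TCP at [0.125, 0.536, 0.206] pointing down, gripper open.
Joint ranges: [-3.1, 3.1], [-0.76, 2.03], [0.27, 2.55], [-1.08, 4.22], [0.17, 2.65], [-2.57, 2.57]. Speed limits (rad/s): [2.79, 2.79, 3.14, 3.14, 3.14, 3.14].

### API

Orientations are given as [roll, pitch, yaw] about the fixed x, y, z axes, in that order (R = Rz(yaw) Ry(pitch) Rx(roll)).
In Python, from bench import get_obs, snapshot, ticket gives the robot as it stands.
- The arm moves only by the shell command python3 -m creep 'ROWS' [OPENING]. ROWS is JSON, a list that holds one entry, the list of rows, each a list of 4 numbers: the shift along the tool's x, y, z in mm, then the turn about the tool's z in degrees. A call has 1 to 8 rows; each row shifts and turns the commanded pose from where the row before left it, along the tool's axes as they then stand; what a row does not reach is not made up. A row lasts 1/8 s, in which the tool goes at most 62.5 mm and 10.7 degrees, less where a joint would pass 70% of its speed; a pose out of reach is approached as far as the arm can. A call with a gripper value outside its range is refused whole. OPENING is the opening, from 0 (shut) to 1 (fully open), set as the call begins (- or left out, the last holds). The fingers move at their own pace and stop on an object; the grip force is fixed at half the most. Time passes only in rows, so rows that do not move let the fingers close. It gives the time, the measured TCP pose, the force and the opening at its end, in the units of the state.
- get_obs(): the state, without advancing time (a new reading comes with each control period).
- snapshot(name): name is "side" or "top"; returns a dict with "color" (400x640x3 uint8, red, green, blue), "depth" (400x640 float32, m along the optical axis (not along the pixel's ray), 0 where there is no reading), "fx", "fy", "cx", "cy" (pixels), "distortion" ([k1, k2, p1, p2, k3] as OpenCV has them; the pictures are not rectified), "extrinsics" (4x4, takes a point from world to camera coordinates). Camera axes: x right, y down, z forward; pixel columns grow to the right and rows downward; lengths in m; the calibration is good to about 2 mm. A picture is of the moment at which its call begins.
- ticket.close_job(): hands the job in, once; it reports no verdict.
The state is a dict: "time": time; "joint_positions": joint angles; "qvel": joint speeds; "joint_torque": joint torques, N m; "tool_pos": TCP position; "ee_rot": TCP orientation; "wrist_force": force on the tool from outside, world axes, zero at the start; "wrist_torque": the same for the moment, N m; "width": finger opening in m.
Only numpy, scipy, OpenCV 4.12 (cv2) and the standard library are available. Lean on these libraries where they do the work, as an engineer would, in place of code of your own. Each camera call takes 0.05 s, during which the arm holds its last target. There are 200 camera calls.

### The job

The analyser is going to be moved: take the long lock screw out of the white rack, lower it down the lock well in the analyser's deck and start it by feel, without forcing the thread, in the sprung carriage at the bottom. Screw it in until its head lands flat on the seat, then about a quarter turn more, just finger-tight, so that the carriage is drawn up and clamped. Let go, and leave everything else where it is.

Things in the scene. Friction and masses are not known exactly. Their poses are not given: they have to be found in the camera images.
- lock_screw_knob (a point): Grip point of the lock screw, the longer of two plain steel thumbscrews in the rack (137 mm, about 0.24 kg). On its axis, on the round knurled knob (24 mm diameter, 38 mm tall), 14 mm below the knob's top and 24 mm above its foot, where a flange (30 mm diameter, 6 mm thick) begins. z: the axis, up. It hangs upright in the rack by its flange.
- lock_screw_shoulder (a point): Centre of the flange's underside, 30 mm below the grip point: it lands on the seat. The shank below it is 93 mm long and 19 mm in diameter, its last 30 mm a 12 mm neck with a conical point. Once it has landed, the first 45 to 70 degrees of turning only take up slack, then the carriage is drawn up. About 90 to 100 degrees in all is right; 70 may be too little, 115 too much. It turns with up to 0.4 N m.
- lock_screw_lugs (a point): On the axis in the neck, 12 mm above the tip, 81 mm below the flange: middle of the two opposite thread lugs (20 mm across, each a quarter turn long, centred on this frame's +x and -x). Right-hand two-start thread (clockwise from above goes in), 16 mm advance per full turn; about 1.5 mm of play in the nut.
- lock_screw_tip (a point): The lock screw's lower tip, 123 mm below the grip point. Turned anticlockwise under a light push (3 to 5 N) the lugs ride up the thread, at most 0.6 turn, and drop 4 to 8 mm off its end. Clockwise from there, kept lightly pushed and let down with the lead, the thread takes; if held too high the lugs butt against its blunt end and jam. The flange lands 0.2 to 0.5 turn later.
- well_mouth (a point): Centre of the lock well's mouth, top of the bare square metal seat (64 mm, 2 mm proud) on the deck of the dark grey analyser (340 x 400 mm, fixed, deck 160 mm above the bench). z up, x to the analyser's back. The well is a plain round upright bore, 24 mm diameter, 64 mm deep. Nearest tall part: a 45 mm high hood, 110 mm behind the mouth.
- well_thread (a point): Where the carriage's nut nominally begins, 72 mm below the mouth; truly up to 1.5 mm higher or lower and 1 mm off axis. Two-start nut, 14 mm clear bore (the neck passes), its threads begin at an unknown angle, so the lugs land 64 to 77 mm below the mouth. The carriage floats on springs, 5 N per mm; it gives 1 mm down and can be drawn up 3 mm, to hard stops.
- rack_top (a point): Centre of the top of the white open plastic rack, fixed to the bench, 60 mm (x) by 160 mm (y), 104 mm tall; its two 24 mm holes lie 40 mm either side of this point along the rack's y. z up.
- cover_screw_knob (a point): Middle of the knob (18 mm diameter, 16 mm tall) of the short cover screw, 60 mm long, in the rack's other hole; its top is 20 mm above the rack. Leave it there.
- bottle_mid (a point): Middle of an amber reagent bottle, 64 mm diameter, 130 mm tall, on the bench; leave it alone.
- tip_box_mid (a point): Middle of a box of pipette tips, 120 x 85 mm, 62 mm tall, on the bench; leave it alone.
Things that resemble listed ones, but are neither listed nor needed, are in the scene too. What is meant by the part that bears lock_screw_knob is not green or orange, and is the larger of those in its own colour.

How it is judged:
By the outcome, as a careful person would: the job done as asked, in the order asked, and still so for the second after the job is handed in, with the robot touching nothing.
It also fails if it takes over 72 s, if anything falls off the work surface, if the arm or the gripper's body presses on something with over 40 N, if the wrist force passes 120 N, or if a joint passes its speed limit or range.

## Working session

There is one attempt and no reset: what is moved stays moved. The work goes in short steps, Python scripts to look and compute and a shell command to move; the robot and the scene stay as the last step left them, time stands still between calls to the robot, and variables do not carry over. Pictures are saved under pics/ and viewed, on a budget of 10 in all, crops included, one or two more only if the job needs it, and the job is handed in when it is done.

```bash
ls; mkdir -p pics; cat > h.py <<'E'
import numpy as np, cv2, pickle
from bench import get_obs, snapshot
def snap(n, f):
    s=snapshot(n); pickle.dump(s,open(f'pics/{f}.pkl','wb')); return s
def load(f): return pickle.load(open(f'pics/{f}.pkl','rb'))
def ray(s,u,v):
    K=np.array([[s['fx'],0,s['cx']],[0,s['fy'],s['cy']],[0,0,1]])
    x,y=cv2.undistortPoints(np.array([[[u,v]]],float),K,np.array(s['distortion'],float))[0,0]
    E=np.array(s['extrinsics']); R=E[:3,:3]; return -R.T@E[:3,3], R.T@np.array([x,y,1.])
def at_z(s,u,v,z):
    c,d=ray(s,u,v); return c+d*(z-c[2])/d[2]
def at_d(s,u,v):
    c,d=ray(s,u,v); return c+d*s['depth'][int(round(v)),int(round(u))]
E
python3 - <<'E'
from h import *
a=snap('top','t0'); b=snap('side','s0')
cv2.imwrite('pics/t0.png',a['color'][:,:,::-1]); cv2.imwrite('pics/s0.png',b['color'][:,:,::-1])
o=get_obs(); print({k:np.round(o[k],3) for k in o})
for s in (a,b): print(ray(s,320,200),s['fx'])
E
```

```text
pics
{'time': np.float64(0.1), 'joint_positions': array([ 1.239,  0.088,  1.372, -0.   ,  1.684, -0.103]), 'qvel': array([-0.002, -0.001, -0.004, -0.   , -0.   , -0.001]), 'joint_torque': array([ 2.0000e-03, -3.4126e+01, -3.0330e+01,  7.2000e-02,  3.1000e-02,
       -0.0000e+00]), 'tool_pos': array([0.125, 0.535, 0.204]), 'ee_rot': array([-3.14 , -0.   ,  2.913]), 'wrist_force': array([-0.118,  0.404, -0.636]), 'wrist_torque': array([0.024, 0.003, 0.004]), 'width': np.float64(0.094)}
(array([0.4620009 , 0.06489822, 1.77423108]), array([ 0.03591587,  0.01722494, -0.9992402 ])) 458.475840932848
(array([ 0.21331813, -0.65719085,  0.80572794]), array([ 0.32082302,  0.71902882, -0.61698744])) 381.66650221735455
```

View pics/t0.png

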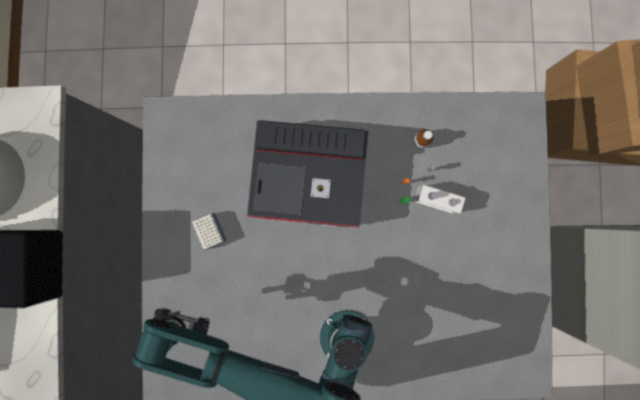

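View pics/s0.png

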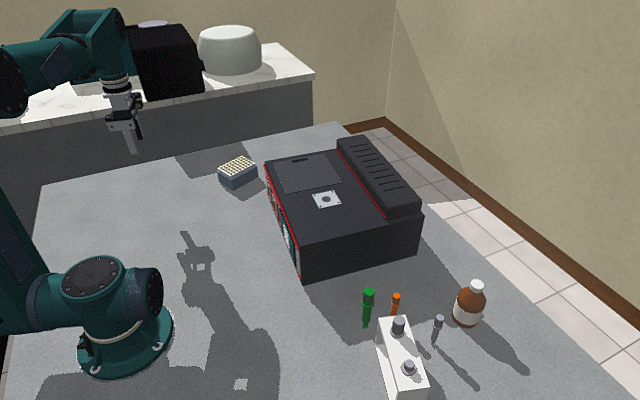

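The top view shows the rack at (442,199) and the seat at (320,188). In the side view the knobs in the rack are at about (398,325) and (409,366), with other standing screws nearby. I'll enlarge these areas.

```bash
python3 - <<'E'
from h import *
a=load('t0'); b=load('s0')
def crop(s,u,v,w,h,k): return cv2.resize(s['color'][v:v+h,u:u+w,::-1],None,fx=k,fy=k,interpolation=cv2.INTER_CUBIC)
# 400x300 tiles
t=np.vstack([np.hstack([crop(a,405,160,66,50,6),crop(a,295,165,66,50,6)]),np.hstack([crop(b,370,300,99,75,4),crop(b,295,170,66,50,6)])]) if 0 else None
R=lambda im:cv2.resize(im,(400,300))
t=np.vstack([np.hstack([R(crop(a,400,165,80,60,5)),R(crop(a,300,173,40,30,10))]),np.hstack([R(crop(b,370,300,100,75,4)),R(crop(b,300,180,60,45,5))])])
cv2.imwrite('pics/c0.png',t)
for n,(u,v) in dict(A=(434,196),B=(453,202),M=(320,188)).items(): print(n,at_d(a,u,v))
for n,(u,v) in dict(A=(398,322),B=(409,364),M=(326,199)).items(): print(n,at_d(b,u,v))
E
```

```text
A [ 0.53071236 -0.31166834  0.14965609]
B [ 0.50966031 -0.38759978  0.11820471]
M [0.5714832  0.09484128 0.01356239]
A [ 0.53272729 -0.31487884  0.14546877]
B [ 0.5109949  -0.38958167  0.12313412]
M [0.5700713  0.10127067 0.1522542 ]
```

View pics/c0.png

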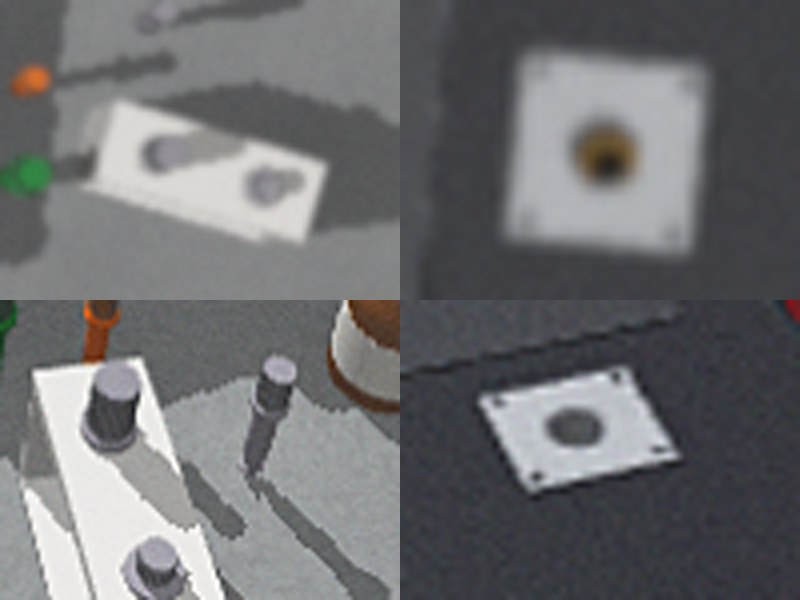

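```bash
python3 - <<'E'
from h import *
a=load('t0'); b=load('s0')
print('knob side',at_z(b,399.3,317.5,.148)); print('knob top',at_z(a,432.8,195.3,.148))
print('flange top-view', at_z(a,431.3,195.5,.11))
print('short side',at_z(b,370+155/4-.4,300+246/4-.4,.124)); print('short top',at_z(a,400+270/5-.4,165+183/5-.4,.124))
for p in [(119,100),(328,160),(303,242),(90,190)]: print('rack',at_z(a,400+p[0]/5-.4,165+p[1]/5-.4,.104))
print('mouth side',at_z(b,325.8,198.6,.162)); print('mouth top',at_z(a,320,188,.162))
for p in [(519,45),(709,65),(692,255),(503,243)]: print('seat t',at_z(a,300+(p[0]-400)/10-.45,173+p[1]/10-.45,.162))
for p in [(480,396),(630,367),(682,460),(532,493)]: print('seat s',at_z(b,300+(p[0]-400)/6.67-.4,180+(p[1]-300)/6.67-.4,.162))
E
```

```text
knob side [ 0.53973775 -0.30847693  0.148     ]
knob top [ 0.53331132 -0.3078221   0.148     ]
flange top-view [ 0.53430249 -0.31104413  0.11      ]
short side [ 0.51286181 -0.38455213  0.124     ]
short top [ 0.51235664 -0.38825442  0.124     ]
rack [ 0.57466076 -0.28425175  0.104     ]
rack [ 0.52935274 -0.43677954  0.104     ]
rack [ 0.46969095 -0.41708725  0.104     ]
rack [ 0.50915366 -0.26181823  0.104     ]
mouth side [0.56501858 0.09181039 0.162     ]
mouth top [0.56225302 0.09231686 0.162     ]
seat t [0.60125862 0.12214771 0.162     ]
seat t [0.59349801 0.0551943  0.162     ]
seat t [0.52652374 0.06183649 0.162     ]
seat t [0.53138674 0.12834071 0.162     ]
seat s [0.53819151 0.12778652 0.162     ]
seat s [0.6038042 0.1190348 0.162    ]
seat s [0.59485435 0.05327478 0.162     ]
seat s [0.53126398 0.06025413 0.162     ]
```

Estimates so far: knob axis at about (0.536, −0.309), and mouth at about (0.5635, 0.092). I'll lift and turn to yaw 90°, so that tool x is world +Y and tool y is world +X.

```bash
python3 -m creep '[[[0,0,-12,9.6],[0,0,-12,9.6],[0,0,-12,9.6],[0,0,-12,9.6],[0,0,-12,9.6],[0,0,-12,9.6],[0,0,-12,9.6],[0,0,-12,9.7]]]' 0.5
```

```text
time: 1.1
tool_pos: [0.1247, 0.5355, 0.3012]
ee_rot: [-3.141, 0.001, 1.565]
wrist_force: [-0.8, 0.7, -0.6]
width: 0.0469
```

```bash
python3 -m creep '[[[-52,26,0,0],[-52,26,0,0],[-52,26,0,0],[-52,26,0,0],[-52,26,0,0],[-52,26,0,0],[-52,26,0,0],[-52,26,0,0]]]'; python3 -m creep '[[[-52,26,0,0],[-52,26,0,0],[-52,26,0,0],[-52,26,0,0],[-52,26,0,0],[-52,26,0,0],[-52,26,0,0],[-52,26,0,0]]]'
```

```text
time: 2.1
tool_pos: [0.3329, 0.1179, 0.3012]
ee_rot: [3.141, -0.0, 1.571]
wrist_force: [0.0, 0.2, -0.1]
width: 0.0467
time: 3.1
tool_pos: [0.5411, -0.2981, 0.3007]
ee_rot: [-3.141, -0.001, 1.57]
wrist_force: [0.2, -0.3, 1.3]
width: 0.0469
```

```bash
python3 -m creep '[[[-11,-5,40,0],[0,0,40,0],[0,0,35,0],[0,0,0,0]]]'; python3 - <<'E'
from h import *
a=snap('top','t1'); b=snap('side','s1'); o=get_obs(); print(o['tool_pos'])
def crop(s,u,v,w,h): return cv2.resize(s['color'][v:v+h,u:u+w,::-1],(400,300),interpolation=cv2.INTER_CUBIC)
cv2.imwrite('pics/c1.png',np.hstack([crop(a,400,165,80,60),crop(b,350,270,100,75)]))
E
```

```text
time: 3.6
tool_pos: [0.5336, -0.3061, 0.1817]
ee_rot: [-3.134, -0.005, 1.57]
wrist_force: [0.2, -0.1, -0.3]
width: 0.0468
[ 0.53579435 -0.30742754  0.18708632]
```

View pics/c1.png

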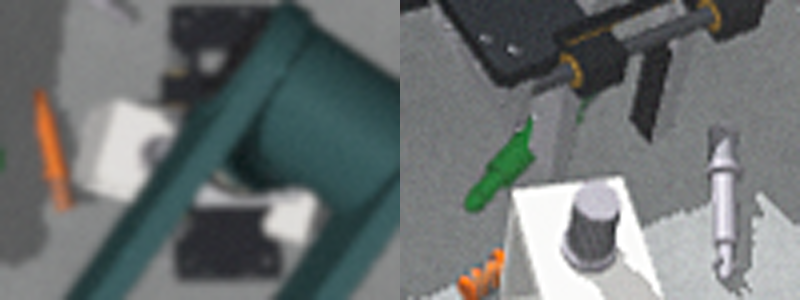

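The three look-alike screws now lie on the bench. They had been balanced on their tips, and my path at z=0.30 stayed clear of them. The rack and the long knob are unchanged, with the knob top at about (399,319). Next I descend with the jaws straddling the knob.

```bash
python3 - <<'E'
from h import *
b=load('s1'); print(at_z(b,398.6,318.9,.148))
o=get_obs(); print(o['tool_pos'],o['ee_rot'],o['joint_positions'])
E
python3 -m creep '[[[0,0,20,0],[0,0,20,0],[0,0,20,0],[0,0,11,0],[0,0,0,0],[0,0,0,0]]]'
```

```text
[ 0.53662116 -0.31063756  0.148     ]
[ 0.53579435 -0.30742754  0.18708632] [3.14132164e+00 3.87225935e-06 1.57071929e+00] [-6.12758059e-01  2.42309075e-01  1.22939723e+00  1.53431968e-04
  1.66966240e+00 -6.12665864e-01]
time: 4.45
tool_pos: [0.5364, -0.3078, 0.1171]
ee_rot: [3.139, 0.001, 1.571]
wrist_force: [-1.0, -0.5, -0.4]
width: 0.0468
```

```bash
python3 -m creep '[[[0,0,0,0],[0,0,0,0],[0,0,0,0],[0,0,0,0],[0,0,0,0]]]' 0; python3 -m creep '[[[0,0,0,0],[0,0,0,0],[0,0,0,0]]]' 0.5;  python3 -m creep '[[[0,0,0,10],[0,0,0,10],[0,0,0,10],[0,0,0,10],[0,0,0,10],[0,0,0,10],[0,0,0,10],[0,0,0,10]]]'; python3 -m creep '[[[0,0,0,10],[0,0,0,0]]]'; python3 -m creep '[[[0,0,0,0],[0,0,0,0],[0,0,0,0],[0,0,0,0],[0,0,0,0]]]' 0; 
```

```text
time: 5.08
tool_pos: [0.536, -0.3075, 0.1158]
ee_rot: [3.141, 0.0, 1.571]
wrist_force: [0.2, -0.0, 0.7]
width: 0.0237
time: 5.45
tool_pos: [0.5354, -0.3073, 0.1151]
ee_rot: [-3.141, -0.0, 1.571]
wrist_force: [-0.5, -0.3, 0.8]
width: 0.0463
time: 6.45
tool_pos: [0.5355, -0.3073, 0.1152]
ee_rot: [-3.141, 0.0, 0.169]
wrist_force: [-0.1, -0.7, 0.6]
width: 0.0469
time: 6.7
tool_pos: [0.5355, -0.3073, 0.1153]
ee_rot: [-3.141, 0.0, 0.002]
wrist_force: [-0.1, 0.2, -0.5]
width: 0.0471
time: 7.32
tool_pos: [0.5357, -0.3087, 0.1158]
ee_rot: [3.139, -0.001, -0.001]
wrist_force: [0.3, -5.5, -0.4]
width: 0.0234
```

Gripped at 23.4 mm, now lifting.

```bash
python3 -m creep '[[[0,0,-10,0],[0,0,-20,0],[0,0,-25,0],[0,0,-30,0],[0,0,-35,0],[0,0,-35,0],[0,0,-30,0],[0,0,-15,0]]]'; python3 -m creep '[[[0,0,0,0],[0,0,0,0],[0,0,0,0]]]'; python3 - <<'E'
from h import *
F=[]
for i in range(6):
    b=snap('side','s2'); o=get_obs(); F.append(np.r_[o['wrist_force'],o['wrist_torque'],o['tool_pos']])
print(np.mean(F,0).round(3),np.std(F,0).round(3))
E
```

```text
time: 8.32
tool_pos: [0.5358, -0.3064, 0.3166]
ee_rot: [-3.14, -0.001, 0.001]
wrist_force: [0.4, -0.2, -2.4]
width: 0.0235
time: 8.7
tool_pos: [0.5352, -0.307, 0.3134]
ee_rot: [-3.139, 0.003, -0.0]
wrist_force: [0.4, 0.6, -3.2]
width: 0.023
[-0.106 -0.095 -2.228 -0.024  0.162 -0.004  0.535 -0.307  0.315] [0.375 0.371 0.449 0.027 0.043 0.026 0.    0.    0.001]
```

```bash
python3 -m creep '[[[3.5,-40,0,0],[3.5,-52,0,0],[3.5,-55,0,0],[3.5,-55,0,0],[3.5,-55,0,0],[3.5,-55,0,0],[3.5,-50,0,0],[4,-37,0,0]]]'; python3 -m creep '[[[0,0,20,0],[0,0,12,0],[0,0,0,0],[0,0,0,0]]]'; python3 - <<'E'
from h import *
a=snap('top','t3'); b=snap('side','s3'); o=get_obs(); print(o['tool_pos'],o['ee_rot'],o['wrist_force'],o['wrist_torque'],o['joint_positions'])
def crop(s,u,v,w,h): return cv2.resize(s['color'][v:v+h,u:u+w,::-1],(400,400),interpolation=cv2.INTER_CUBIC)
cv2.imwrite('pics/c3.png',np.hstack([crop(a,295,163,50,50),crop(b,300,160,50,50)]))
E
```

```text
time: 10.0
tool_pos: [0.5639, 0.0938, 0.3158]
ee_rot: [-3.141, -0.001, 0.001]
wrist_force: [0.6, -0.3, -1.9]
width: 0.0234
time: 10.5
tool_pos: [0.5644, 0.091, 0.2842]
ee_rot: [-3.141, -0.001, -0.001]
wrist_force: [-0.1, -0.4, -2.2]
width: 0.0235
[0.56455176 0.09109472 0.28456157] [-3.14137960e+00 -1.87247976e-03 -1.07493821e-03] [-0.32254909  0.21445519 -2.52321011] [-0.01304462  0.12752725 -0.0302358 ] [6.07803612e-02 1.33870385e-01 1.16426594e+00 1.00564311e-04
 1.84157426e+00 1.63267842e+00]
```

View pics/c3.png

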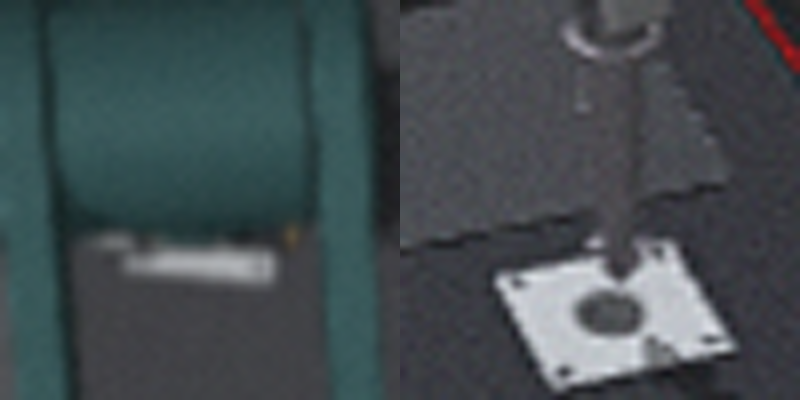

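```bash
python3 - <<'E'
from h import *
b=load('s3')
px=lambda X,Y:(300+(X-400)/8-.44,160+Y/8-.44)
t=px(620,278); print('tip',at_z(b,*t,.1806))
print('flange under',at_z(b,*px(613,40),.2736))
print('mouth',at_z(b,*px(610,313),.162))
for p in [(497,278),(663,240),(740,350),(555,393)]: print(at_z(b,*px(*p),.162))
E
```

```text
tip [0.56600486 0.08578882 0.1806    ]
flange under [0.56552582 0.08980701 0.2736    ]
mouth [0.56488106 0.09145499 0.162     ]
[0.53783438 0.12633778 0.162     ]
[0.59977233 0.12140503 0.162     ]
[0.59584628 0.05413573 0.162     ]
[0.52991213 0.060205   0.162     ]
```

Relative to the mouth, the tip looks within about 1–2 mm in x. The y figure is less certain, because it depends on the tip's height. I'll lower gently and check forces.

```bash
python3 -m creep '[[[0,0,8,0],[0,0,8,0],[0,0,8,0],[0,0,0,0]]]';python3 -m creep '[[[0,0,4,0],[0,0,4,0],[0,0,0,0]]]'; python3 -m creep '[[[0,0,3,0],[0,0,3,0],[0,0,0,0]]]'
```

```text
time: 11.1
tool_pos: [0.5636, 0.0916, 0.258]
ee_rot: [3.142, 0.003, -0.0]
wrist_force: [0.7, -0.1, -2.0]
width: 0.0236
time: 11.48
tool_pos: [0.564, 0.0916, 0.251]
ee_rot: [-3.142, 0.001, -0.0]
wrist_force: [-0.4, -0.9, -2.5]
width: 0.0238
time: 11.85
tool_pos: [0.564, 0.0916, 0.245]
ee_rot: [-3.142, 0.001, -0.0]
wrist_force: [0.4, 0.1, -3.2]
width: 0.0234
```

```bash
python3 -m creep '[[[0,0,4,0],[0,0,4,0],[0,0,0,0]]]';python3 -m creep '[[[0,0,4,0],[0,0,4,0],[0,0,0,0]]]'; python3 -m creep '[[[0,0,5,0],[0,0,5,0],[0,0,0,0]]]'
```

```text
time: 12.22
tool_pos: [0.5639, 0.0916, 0.2368]
ee_rot: [-3.142, 0.001, -0.0]
wrist_force: [0.1, -0.5, -2.6]
width: 0.0235
time: 12.6
tool_pos: [0.5639, 0.0916, 0.2288]
ee_rot: [3.142, 0.001, -0.0]
wrist_force: [-0.4, 0.5, -2.1]
width: 0.0233
time: 12.98
tool_pos: [0.5638, 0.0916, 0.2186]
ee_rot: [-3.142, 0.002, -0.0]
wrist_force: [0.2, 0.6, -1.9]
width: 0.0232
```

```bash
python3 -m creep '[[[0,0,5,0],[0,0,5,0],[0,0,5,0],[0,0,5,0],[0,0,0,0]]]'; for i in 1 2 3; do python3 -m creep '[[[0,0,1,0],[0,0,1,0],[0,0,0,0]]]'; done
```

```text
time: 13.6
tool_pos: [0.5639, 0.0916, 0.1987]
ee_rot: [-3.142, 0.001, -0.0]
wrist_force: [-0.2, -0.0, -2.2]
width: 0.0237
time: 13.98
tool_pos: [0.5642, 0.0916, 0.1975]
ee_rot: [-3.142, -0.0, -0.0]
wrist_force: [-0.0, 0.1, -2.2]
width: 0.024
time: 14.35
tool_pos: [0.5641, 0.0916, 0.1953]
ee_rot: [-3.142, 0.0, -0.0]
wrist_force: [0.0, 0.7, -1.6]
width: 0.0233
time: 14.72
tool_pos: [0.5641, 0.0916, 0.1933]
ee_rot: [-3.142, 0.0, -0.0]
wrist_force: [1.0, 0.5, -1.7]
width: 0.0237
```

```bash
for i in 1 2 3 4; do python3 -m creep '[[[0,0,1,0],[0,0,0,0]]]'; done | grep -E "pos|force"
```

```text
tool_pos: [0.5641, 0.0917, 0.1924]
wrist_force: [-0.9, 0.2, -2.3]
tool_pos: [0.564, 0.0918, 0.1913]
wrist_force: [0.4, 0.4, -2.2]
tool_pos: [0.5641, 0.0919, 0.1904]
wrist_force: [0.2, 0.7, -2.4]
tool_pos: [0.5641, 0.0919, 0.1894]
wrist_force: [-1.1, 2.7, -1.4]
```

```bash
for i in 1 2 3 4; do python3 -m creep '[[[0,0,1,0],[0,0,0,0]]]'; done | grep -E "pos|force"
```

```text
tool_pos: [0.5642, 0.0918, 0.1884]
wrist_force: [-0.9, 2.1, -1.6]
tool_pos: [0.5642, 0.0918, 0.1874]
wrist_force: [-0.0, 1.9, -2.1]
tool_pos: [0.5642, 0.0918, 0.1864]
wrist_force: [-1.7, 2.4, -0.6]
tool_pos: [0.5643, 0.0917, 0.186]
wrist_force: [-1.1, 3.0, 0.3]
```

Contact at TCP z≈0.186, which puts the lugs about 68 mm below the mouth and is within the expected range. There is a small +y side force, so I'll ease that way and press a little.

```bash
python3 -m creep '[[[-0.2,-0.6,0,0],[0,0,0,0]]]'|grep -E "pos|force"; python3 -m creep '[[[0,0,0.4,0],[0,0,0,0],[0,0,0,0]]]'|grep -E "time|pos|force"; python3 - <<'E'
from bench import get_obs
o=get_obs();print(o['wrist_torque'],o['joint_positions'][5])
E
```

```text
tool_pos: [0.5642, 0.0919, 0.1859]
wrist_force: [-1.4, 2.0, 3.0]
time: 17.35
tool_pos: [0.5643, 0.092, 0.1858]
wrist_force: [-1.1, 0.3, 4.4]
[0.26302183 0.52850573 0.03307657] 1.6337734184563368
```

```bash
for i in 1 2 3; do python3 -m creep '[[[0,0,-0.4,-8],[0,0,-0.4,-8],[0,0,0,0]]]'; done | grep -E "pos|force|rot"
```

```text
tool_pos: [0.5643, 0.092, 0.1864]
ee_rot: [3.141, -0.001, 0.277]
wrist_force: [-0.9, 0.8, 6.4]
tool_pos: [0.5642, 0.0917, 0.1871]
ee_rot: [3.14, -0.0, 0.554]
wrist_force: [-1.8, 0.1, 5.3]
tool_pos: [0.5643, 0.0915, 0.1877]
ee_rot: [3.14, 0.0, 0.832]
wrist_force: [-0.4, 0.2, 4.5]
```

```bash
python3 -m creep '[[[0,0,-0.7,-8],[0,0,-0.6,-8],[0,0,0,0]]]'| grep -E "pos|force|rot"; for i in 1 2; do python3 -m creep '[[[0,0,-0.35,-8],[0,0,-0.35,-8],[0,0,0,0]]]'; done | grep -E "pos|force|rot"
```

```text
tool_pos: [0.5643, 0.0916, 0.1884]
ee_rot: [3.141, 0.001, 1.111]
wrist_force: [0.5, -1.7, 1.9]
tool_pos: [0.5642, 0.0921, 0.1887]
ee_rot: [3.142, 0.0, 1.391]
wrist_force: [1.2, -0.4, -0.2]
tool_pos: [0.5636, 0.0919, 0.1889]
ee_rot: [-3.14, 0.001, 1.67]
wrist_force: [1.3, -1.4, -2.1]
```

```bash
for i in 1 2 3; do python3 -m creep '[[[0,0,0.4,0],[0,0,0,0]]]'; done | grep -E "pos|force|rot"
```

```text
tool_pos: [0.5637, 0.092, 0.1892]
ee_rot: [-3.14, 0.0, 1.673]
wrist_force: [1.1, -0.8, -1.7]
tool_pos: [0.5637, 0.0921, 0.1892]
ee_rot: [-3.141, 0.0, 1.675]
wrist_force: [0.1, -2.5, -1.7]
tool_pos: [0.5639, 0.0922, 0.189]
ee_rot: [-3.141, -0.0, 1.675]
wrist_force: [-0.3, -1.3, -1.9]
```

```bash
for i in 1 2 3; do python3 -m creep '[[[0,0,0.4,0],[0,0,0,0],[0,0,0,0]]]'; done | grep -E "time|pos|force|rot"; python3 -c "
from bench import get_obs
o=get_obs();print(o['wrist_torque'],o['joint_positions'])"
```

```text
time: 20.72
tool_pos: [0.564, 0.0922, 0.1887]
ee_rot: [3.141, -0.0, 1.675]
wrist_force: [0.4, -2.0, -1.0]
time: 21.1
tool_pos: [0.5641, 0.0922, 0.1884]
ee_rot: [3.141, -0.0, 1.675]
wrist_force: [0.5, -2.1, 0.3]
time: 21.48
tool_pos: [0.5642, 0.0921, 0.1879]
ee_rot: [3.141, 0.0, 1.675]
wrist_force: [1.6, -2.0, -0.1]
[-0.5554703  -0.04756247 -0.01175814] [ 6.27347641e-02  1.39025477e-01  1.34848464e+00 -6.32749573e-05
  1.65359770e+00 -4.17541551e-02]
```

```bash
for i in 1 2 3 4; do python3 -m creep '[[[0,0,0.4,0],[0,0,0,0]]]'; done | grep -E "time|pos|force|rot"
```

```text
time: 21.72
tool_pos: [0.5641, 0.0921, 0.1874]
ee_rot: [3.141, 0.0, 1.675]
wrist_force: [0.1, -2.1, 0.5]
time: 21.98
tool_pos: [0.5641, 0.0921, 0.1869]
ee_rot: [3.141, 0.0, 1.675]
wrist_force: [-0.2, -2.0, 0.2]
time: 22.22
tool_pos: [0.564, 0.0921, 0.1865]
ee_rot: [3.142, 0.0, 1.675]
wrist_force: [1.6, -1.3, -0.6]
time: 22.48
tool_pos: [0.564, 0.0921, 0.1862]
ee_rot: [3.141, 0.0, 1.675]
wrist_force: [0.7, -2.3, -0.8]
```

It has dropped off the thread's end: it now sinks with almost no force. I'll ease the side load and follow it down to the bottom of the drop.

```bash
python3 -m creep '[[[-0.4,0,0.5,0],[0,0,0,0]]]'| grep -E "time|pos|force|rot"; for i in 1 2 3 4 ; do python3 -m creep '[[[0,0,0.6,0],[0,0,0,0]]]'; done | grep -E "time|pos|force"
```

```text
time: 22.72
tool_pos: [0.564, 0.0919, 0.1855]
ee_rot: [-3.141, -0.0, 1.675]
wrist_force: [0.3, -2.0, -1.3]
time: 22.98
tool_pos: [0.5638, 0.0921, 0.1843]
wrist_force: [1.0, -1.6, -3.0]
time: 23.22
tool_pos: [0.5638, 0.092, 0.1842]
wrist_force: [1.6, -1.3, -2.7]
time: 23.48
tool_pos: [0.5639, 0.0919, 0.1839]
wrist_force: [0.0, -1.2, -2.2]
time: 23.72
tool_pos: [0.564, 0.0919, 0.1833]
wrist_force: [-0.3, -0.9, -2.8]
```

```bash
for i in 1 2 3 4 5; do python3 -m creep '[[[0,0,0.6,0],[0,0,0,0]]]'; done | grep -E "time|pos|force"
```

```text
time: 23.98
tool_pos: [0.5641, 0.0919, 0.1828]
wrist_force: [-0.1, 0.1, -1.6]
time: 24.22
tool_pos: [0.5641, 0.0919, 0.1824]
wrist_force: [0.4, -0.7, -0.9]
time: 24.48
tool_pos: [0.5642, 0.0918, 0.1823]
wrist_force: [-0.3, -1.7, 2.3]
time: 24.72
tool_pos: [0.5642, 0.0918, 0.1822]
wrist_force: [-2.1, -1.0, 5.3]
time: 24.98
tool_pos: [0.5643, 0.0918, 0.1821]
wrist_force: [-2.1, -0.9, 6.5]
```

Bottom of the drop is at z≈0.1823, about 6.7 mm down, as expected. I'll back off to a light push, then turn clockwise and let down with the lead (0.36 mm per 8°).

```bash
python3 -m creep '[[[0,0,-0.5,0],[0,0,0,0]]]'| grep -E "force"; for i in 1 2; do python3 -m creep '[[[0,0,0.35,8],[0,0,0.35,8],[0,0,0,0]]]'; done | grep -E "time|pos|force|rot"; python3 -c "
from bench import get_obs
o=get_obs();print(o['wrist_torque'],o['joint_positions'][5])"
```

```text
wrist_force: [-2.0, -0.9, 6.2]
time: 25.6
tool_pos: [0.5641, 0.092, 0.1813]
ee_rot: [3.14, -0.001, 1.395]
wrist_force: [-2.3, 0.3, 5.4]
time: 25.98
tool_pos: [0.564, 0.0922, 0.1806]
ee_rot: [3.141, -0.001, 1.116]
wrist_force: [-1.6, -1.7, 5.9]
[-0.22175725  0.57828163  0.02501945] 0.5168872237418329
```

```bash
for i in 1 2 3; do python3 -m creep '[[[0,0,0.2,8],[0,0,0.3,8],[0,0,0,0]]]'; done | grep -E "pos|force|rot"
```

```text
tool_pos: [0.564, 0.0925, 0.18]
ee_rot: [-3.141, -0.002, 0.837]
wrist_force: [-2.2, 0.4, 5.4]
tool_pos: [0.564, 0.0926, 0.1792]
ee_rot: [-3.141, -0.002, 0.56]
wrist_force: [-0.9, 0.6, 4.9]
tool_pos: [0.5642, 0.0927, 0.1785]
ee_rot: [-3.14, -0.001, 0.283]
wrist_force: [-1.8, 1.2, 6.0]
```

```bash
for i in 1 2 3 4; do python3 -m creep '[[[0,0,0.25,7.5],[0,0,0.3,7.5],[0,0,0,0]]]'; done | grep -E "time|pos|force|rot"; python3 -c "
from bench import get_obs
o=get_obs();print(o['wrist_torque'],o['joint_positions'][5])"
```

```text
time: 27.48
tool_pos: [0.5643, 0.0927, 0.1779]
ee_rot: [-3.14, -0.001, 0.022]
wrist_force: [-0.9, 2.0, 4.7]
time: 27.85
tool_pos: [0.5645, 0.0926, 0.1772]
ee_rot: [-3.14, -0.001, -0.239]
wrist_force: [-0.2, 2.1, 5.3]
time: 28.22
tool_pos: [0.5645, 0.0924, 0.1765]
ee_rot: [-3.14, -0.001, -0.501]
wrist_force: [0.2, 2.7, 4.8]
time: 28.6
tool_pos: [0.5646, 0.0922, 0.1761]
ee_rot: [-3.14, -0.001, -0.763]
wrist_force: [0.6, 3.2, 5.2]
[ 0.82099916 -0.02313029  0.02177899] 2.3963811610331542
```

Turned 140° and sank 6.1 mm, which matches the lead, so the thread has taken. The wrist is near its limit, so I'll unload, regrip and carry on.

```bash
python3 -m creep '[[[0,0,-0.8,0],[0,0,0,0]]]'| grep -E "force|pos";python3 -m creep '[[[0,0,0,0],[0,0,0,0],[0,0,0,0]]]' 0.4| grep -E "force|pos|wid"; for i in 1 2 3; do python3 -m creep '[[[0,0,0,-10.5],[0,0,0,-10.5],[0,0,0,-10.5],[0,0,0,-10.5],[0,0,0,-10.5],[0,0,0,-10.5],[0,0,0,-10.5],[0,0,0,-10.5]]]'|grep -E "rot|pos|force"; done;python3 -m creep '[[[0,0,0,0],[0,0,0,0],[0,0,0,0],[0,0,0,0]]]' 0; python3 -c "
from bench import get_obs
o=get_obs();print(o['wrist_torque'],o['joint_positions'][5])"
```

```text
tool_pos: [0.5644, 0.0921, 0.1762]
wrist_force: [2.1, 3.7, 1.1]
tool_pos: [0.5635, 0.0912, 0.1757]
wrist_force: [-0.2, -0.3, 0.1]
width: 0.0378
tool_pos: [0.5637, 0.0915, 0.1761]
ee_rot: [-3.141, 0.001, 0.704]
wrist_force: [0.4, 0.4, 0.1]
tool_pos: [0.5637, 0.0914, 0.1761]
ee_rot: [-3.14, 0.0, 2.17]
wrist_force: [0.1, 0.6, -0.6]
tool_pos: [0.5637, 0.0914, 0.1761]
ee_rot: [-3.141, -0.001, -2.647]
wrist_force: [-0.4, -1.1, -0.2]
time: 32.72
tool_pos: [0.5639, 0.0918, 0.1763]
ee_rot: [3.141, -0.0, -2.654]
wrist_force: [0.3, -0.4, -0.5]
width: 0.0236
[ 0.08130681  0.03091248 -0.01732127] -1.9964966445129815
```

```bash
python3 -m creep '[[[0,0,0.6,8],[0,0,0.5,8],[0,0,0,0]]]'| grep -E "force|pos|rot"; for i in 1 2; do python3 -m creep '[[[0,0,0.35,8],[0,0,0.35,8],[0,0,0,0]]]'|grep -E "rot|pos|force"; python3 -c "
from bench import get_obs
o=get_obs();print(o['wrist_torque'])"; done
```

```text
tool_pos: [0.5642, 0.0916, 0.1762]
ee_rot: [-3.141, 0.001, -2.931]
wrist_force: [-0.7, -0.7, 3.5]
tool_pos: [0.5646, 0.0918, 0.1762]
ee_rot: [3.141, 0.002, 3.074]
wrist_force: [-0.3, -0.3, 5.7]
[ 0.03196625  0.19559767 -0.00800377]
tool_pos: [0.5648, 0.092, 0.1761]
ee_rot: [3.14, 0.003, 2.795]
wrist_force: [-1.7, 0.3, 6.7]
[ 0.02908021  0.27154537 -0.01692928]
```

It has stopped sinking at z≈0.176, which suggests the flange landed near the end of the previous grip. That is about 2 mm higher than I computed, so I'll look.

```bash
python3 - <<'E'
from h import *
b=snap('side','s4')
E=np.array(b['extrinsics'])
K=np.array([[b['fx'],0,b['cx']],[0,b['fy'],b['cy']],[0,0,1]])
for z in (.162,.168,.1645,.1705):
    p=cv2.projectPoints(np.array([[[.564,.092,z]]]),cv2.Rodrigues(E[:3,:3])[0],E[:3,3],K,np.array(b['distortion'],float))[0].ravel()
    print(z,p,(p-[295,165]+.5)*10)
cv2.imwrite('pics/c4.png',cv2.resize(b['color'][165:215,295:355,::-1],(600,500),interpolation=cv2.INTER_CUBIC))
E
```

```text
0.162 [325.43507599 198.65979127] [309.35075991 341.59791275]
0.168 [325.42728437 196.92869994] [309.27284366 324.28699941]
0.1645 [325.43183618 197.94002067] [309.31836181 334.40020667]
0.1705 [325.42402153 196.2037137 ] [309.24021529 317.03713703]
```

View pics/c4.png

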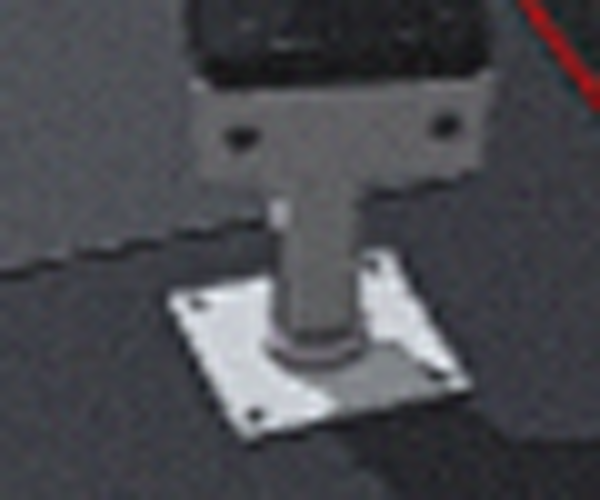

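The flange's near edge is at about (315,368) and its centre at about (318,341). That matches the seat-level projection (309,342), so the head is on the seat. Landing was about 54° ago by the z trace. I'll reduce the push and continue, watching torque.

```bash
cat > q.py <<'E'
from bench import get_obs
o=get_obs();print(o['wrist_torque'].round(3),o['wrist_force'].round(1),'yaw',o['ee_rot'][2].round(3),'z',o['tool_pos'][2].round(4),o['joint_positions'][5].round(2))
E
python3 -m creep '[[[0,0,-0.8,0],[0,0,0,0]]]'>/dev/null; python3 q.py; for i in 1 2 3; do python3 -m creep '[[[0,0,0,7],[0,0,0,0]]]'>/dev/null; python3 q.py; done
```

```text
[ 0.117  0.043 -0.05 ] [0.4 0.  6.4] yaw 2.795 z 0.1761 -1.16
[ 0.221  0.184 -0.101] [-0.5  0.   6.2] yaw 2.672 z 0.1762 -1.04
[ 0.269  0.077 -0.021] [-0.1  0.7  6.3] yaw 2.55 z 0.1761 -0.92
[0.31  0.123 0.002] [-0.5  1.   5.8] yaw 2.428 z 0.1761 -0.79
```

About 75° since landing by measured yaw. The expected drawing torque is small (spring force × lead), so angle is the guide. 20° more makes about 95°.

```bash
for i in 1 2; do python3 -m creep '[[[0,0,-0.2,5],[0,0,0,5],[0,0,0,0]]]'>/dev/null; python3 q.py; done; python3 - <<'E'
from h import *
F=[]
for i in range(10):
    snap('side','x'); o=get_obs(); F.append(np.r_[o['wrist_force'],o['wrist_torque'],o['ee_rot'][2],o['time']])
print(np.mean(F,0).round(3))
E
```

```text
[0.342 0.004 0.048] [0.9 1.2 5.8] yaw 2.254 z 0.1761 -0.62
[ 0.492 -0.071  0.025] [0.2 1.8 5.5] yaw 2.08 z 0.1761 -0.45
[ 0.905  2.277  5.268  0.43  -0.1    0.044  2.081 35.925]
```

Torque about z has risen from 0 to about +0.045 N m, consistent with the carriage being drawn up. Letting go and retreating straight up.

```bash
python3 -m creep '[[[0,0,-0.5,0],[0,0,0,0]]]'>/dev/null; python3 q.py; python3 -m creep '[[[0,0,0,0],[0,0,0,0],[0,0,0,0],[0,0,0,0]]]' 0.5|grep -E "width|force"; python3 -m creep '[[[0,0,-10,0],[0,0,-20,0],[0,0,-30,0],[0,0,-30,0],[0,0,-30,0],[0,0,-20,0],[0,0,0,0]]]'; python3 - <<'E'
from h import *
b=snap('side','s5')
cv2.imwrite('pics/c5.png',np.hstack([cv2.resize(b['color'][160:220,290:350,::-1],(400,400),interpolation=cv2.INTER_CUBIC),cv2.resize(b['color'][260:400,340:480,::-1],(400,400))]))
E
```

```text
[ 0.724 -0.45   0.084] [2.2 3.2 3.8] yaw 2.079 z 0.1761 -0.45
wrist_force: [0.2, -0.1, 1.1]
width: 0.047
time: 37.78
tool_pos: [0.5648, 0.0918, 0.3187]
ee_rot: [3.137, 0.002, 2.077]
wrist_force: [0.2, 0.1, 0.1]
width: 0.0467
```

View pics/c5.png

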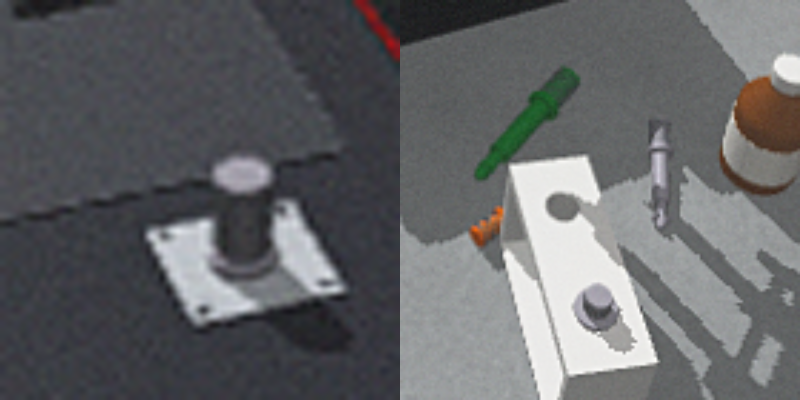

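```bash
python3 - <<'E'
from h import *
b=load('s5')
print('knob top',at_z(b,290+243/6.667-.43,160+174/6.667-.43,.206))
print('flange low',at_z(b,290+244/6.667-.43,160+256/6.667-.43,.165))
d=[at_d(b,u,v) for u in range(323,329) for v in (185,186)]; print(np.median(d,0), np.array(d)[:,2].round(4))
c=np.mean([at_z(b,290+x/6.667-.43,160+y/6.667-.43,.162) for x,y in [(145,232),(290,200),(350,287),(200,326)]],0); print('seat',c)
d0=load('s0'); print('seat z before',np.median([at_d(d0,u,v)[2] for u in range(316,320) for v in range(196,199)]), 'now',np.median([at_d(b,u,v)[2] for u in range(316,320) for v in range(196,199)]))
E
```

```text
knob top [0.5655465  0.09125857 0.206     ]
flange low [0.56549362 0.09043413 0.165     ]
[0.56433538 0.09336052 0.20560664] [0.2058 0.2061 0.2047 0.205  0.2066 0.2062 0.2026 0.2064 0.2046 0.2069
 0.2054 0.205 ]
seat [0.56680677 0.09106036 0.162     ]
seat z before 0.1617321162060748 now 0.16211363287159236
```

The knob top measures z=0.2056 against 0.206 for a flush head, and the screw is upright. Handing in.

```bash
python3 -c "
from bench import ticket
print(ticket.close_job())"
```

```text
the job is handed in; nothing more can be done
None
```

I took the lock screw from the rack, lowered it down the well and started it by feel. I screwed it in until the head landed, turned it about 95° more and let go. The job was handed in at about 38 s of the 72 s allowed.

**Starting the thread:** I turned it anticlockwise under a light push until the lugs dropped about 6.7 mm. Turning clockwise, it then sank at the thread's lead until the flange landed. The push reached about 8–9 N at times, above the 3–5 N advised, but nothing jammed.

**Tightening:** I regripped once partway. The 95° is counted from where the screw stopped sinking, so it could be a few degrees out. The torque rose only to about 0.05 N m, within the sensor's noise. That fits the carriage being drawn up but does not prove it, and I could not see the carriage.

**Last checks:**
- **Head on the seat:** the knob top is at z ≈ 0.206 m, which is what a flush head should give, and the screw stands upright.
- **Arm:** clear of everything, about 11 cm above the screw.
- **Cover screw and bottle:** still in place; I did not recheck the tip box.

**What disagreed:**
- The arm stopped sinking about 2 mm higher than I had worked out from the rack grip, but the camera images showed the head on the seat.
- The three look-alike screws, which stood on their tips in the first pictures, were lying on the bench by the time I reached the rack. I never went near them and felt no contact, so I think they toppled on their own.

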